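Half-twist a bayonet furniture foot in its clamped socket and hold it

ROBOT

A 6-joint arm with a two-finger parallel gripper is mounted at the origin on the work surface. World frame = base frame: x ahead of the robot, y to its left, z up, the work surface at z = 0. Lengths are in mm, angles in rad, forces in N, time in s.
With the tool pointing down it reaches from about 375 to 925 mm from the base axis. Payload 5.7 kg.
Tool frame: the origin (TCP) lies on the centre line of the jaws, within the pads' length; the fingertips stand 19 mm ahead of it and the grasp point (between the pads) is the TCP; x points along the fingers, z is the direction in which the jaws open and shut, and the axes are right-handed (so a half turn about x gives the same grasp; the last joint's range is limited). The gripper opens to 88 mm and grips with 3 to 60 N. Pads are 20 mm wide; open, the fingers measure 115 mm over their backs; the gripper's body (75 mm by 178 mm) begins 61 mm behind the grasp point.
Start: joints at [0.991, 0.359, 1.51, -0, 1.272, -0.115], TCP at [268.935, 536.319, 241.623] pointing down, gripper open.
Joint ranges: [-2.97, 2.97], [-1.01, 2.36], [0.21, 2.38], [-0.96, 4.11], [0.2, 2.71], [-2.98, 2.98]. Speed limits (rad/s): [2.39, 2.39, 3.14, 3.14, 3.14, 3.14].

INTERFACE

Orientations are given as a unit quaternion [w, x, y, z].
In Python, from plant import * gives the robot as it stands.
- The arm moves only by the tool jog_arm, never from a script. Its argument "plan" is a list that holds one entry, the list of rows, each a list of 7 numbers: the finger opening in mm, from 0 to 87.8, then the shift along the tool's x, y, z in mm, then the turn, a rotation vector about the tool's x, y, z in rad. In form: [[[gripper, dx, dy, dz, wx, wy, wz], ...]]. A call has exactly 10 rows; each row shifts and turns the commanded pose from where the row before left it, along the tool's axes as they then stand; what a row does not reach is not made up. A row lasts 1/12 s, in which the tool goes at most 41.7 mm and 7.16 degrees, less where a joint would pass 70% of its speed; a pose out of reach is approached as far as the arm can. A call with a gripper value outside its range is refused whole. The fingers move at their own pace and stop on an object; "squeeze" is the grip in N (left out, the last holds). Time passes only in rows, so rows that do not move let the fingers close, or fill a call up. It gives the time, the measured TCP pose, the force and the opening at its end, in the units of the state.
- get_state(): the state, without advancing time (a new reading comes with each control period).
- capture(name): name is "scene" or "top" or "wrist"; returns a dict with "pixels" (480x640x3 uint8, red, green, blue), "camera_matrix" (3x3 intrinsics, pixels), "rvec" (rotation vector, rad) and "tvec" (3), from world to camera coordinates, as OpenCV has them. Camera axes: x right, y down, z forward; pixel columns grow to the right and rows downward; lengths in mm; the calibration is good to about 2 mm. A picture is of the moment at which its call begins. There is no depth.
- job_done(): hands the job in, once; it reports no verdict.
Trained networks look in a picture, given as the dict that the camera call returned (one of the last four; its "shot" number tells which), for a name from the list of things; names that differ only in an ending like _2 or _b are one class to them, and where a whole thing is asked for, a point or a joint stands for the part that bears it (a point fixed in the world has none). Each returns a list of dicts, best first, with "conf" (0 to 1); they miss things now and then, are a little off and sometimes report something else, mostly with a low value. They report only what shows in the picture. A call takes as long as a camera call.
- spot_in(picture, target): "at" ([x, y, z] in mm, in world coordinates, good to about 4 mm: the middle of the surface that is visible of it).
- silhouettes(picture, target): "mask" (480x640 bool, what is visible of it).
The state is a dict: "clock": time; "joints": joint angles; "joint_velocities": joint speeds; "tau": joint torques, N m; "position": TCP position; "tool_rot": TCP orientation; "force": force on the tool from outside, world axes, zero at the start; "torque": the same for the moment, N m; "gripper_width": finger opening in mm.
Only numpy, scipy, OpenCV 4.12 (cv2) and the standard library are available. Lean on these libraries where they do the work, as an engineer would, in place of code of your own. Each camera call takes 0.05 s, during which the arm holds its last target.

TASK

Lock the sliding socket by turning the orange clamp knob clockwise until it stops. Then put the beige furniture foot into the socket, lugs through the slots, press it fully down against the spring, twist it clockwise half-way to its lock, to the yellow marks (45 degrees) and well short of the click, and finish still gripping it there, held fully down. Leave the other things on the desk where they are and do not let the socket carriage slide away.

Things in the scene. Friction and masses are not known exactly. Their poses are not given: they have to be found in the camera images.
- clamp_grip (a point): Orange bar grip of the clamp knob, 44 mm long (along this point's x axis), 12 mm thick (along its y), from 28 to 60 mm above the desk; the point lies on the knob's vertical turning axis, 49 mm above the desk, and turns with the knob. Under the bar is a hub of 13 mm radius.
- tongue_tip (a point): Free end of the knob's steel tongue, which reaches 68 mm from the turning axis along -x of clamp_grip, top face 23 mm above the desk. Locked, the tongue points straight at the carriage and blocks its slide.
- clamp (a joint): Clamp knob angle in rad: 0 to 1.57, grows clockwise seen from above; starts between 0.15 and 0.5 (free). At the stop, 1.57, the carriage is locked. Friction only, about 0.05 N m; it stays where it is left.
- carriage (a joint): Slide of the socket carriage in m: 0 at its end stop, where it starts and must stay; grows to 0.045 towards the knob; friction 1.5 N. The carriage is an 80 x 80 mm grey slab, top 25 mm above the desk, the socket in its middle. It and the knob (110 mm from the socket axis) stand on a 110 x 240 mm plate, 12 mm thick, fixed to the desk.
- socket (a point): Centre of the mouth of the bayonet socket, in the plane of its top rim, 45.5 mm above the desk, z up. Grey ring of 36 mm outer radius, bore radius 16.5 mm, floor 14.5 mm below the rim; two slots for the lugs (about 11 mm wide, out to radius 24 mm) at its +x and -x, marked white on the rim. The foot goes in either way round. The knob lies on the -y side.
- half_mark (a point): One of two yellow half-way marks on the socket rim, 45 degrees clockwise (seen from above) from the white slot marks. The seated foot turns clockwise only. Red marks at 90 degrees are the lock; sprung click pawls touch the lugs from about 61 degrees on.
- ejector (a joint): Spring plunger in the middle of the socket floor, in m: 0 when up (8 mm above the floor), about -0.0075 with the foot fully down, where it pushes up with about 3.5 N. If let go, a twisted foot is lifted 4 mm.
- foot_grip (a point): Loose beige plastic furniture foot, about 80 g, 64 mm high, standing upright; the point is on its axis 43 mm above its underside, in its hexagonal grip, z up. Hexagon: 34 mm across flats, 19 to 59 mm above the underside, flats facing +y, -y and every 60 degrees. A black pad of 14 mm radius is on top. Fully down in the socket this point is 29 mm above socket.
- foot_lug (a point): Outer end of one of two equal lugs at the foot's lower end, 22 mm from its axis along its +x and -x; 7 mm wide, 5 mm high. They stick out of the bayonet plug (15 mm radius, 14 mm long). Above the plug is a round flange of 27 mm radius, 14 to 19 mm above the underside, with orange marks over the lugs; it comes to lie on the socket rim.
- dowel_cup: White cup of wooden dowels, 54 mm wide, 51 mm high, origin under its centre; it and the foot may swap places. Leave alone.
- bins: Tower of four purple plastic bins, 90 x 130 x 174 mm, origin under its centre. Leave alone.
- hex_key: Chrome hex key, 100 mm long, 6 mm thick, lying flat, origin under the long arm's middle. Leave alone.
- cam_bolt: Steel cam bolt, 42 mm long, lying flat, origin under its middle. Leave alone.
- mallet: Walnut mallet lying flat; origin under its 55 x 110 x 52 mm head, handle 220 mm along its -x. Leave alone.
- tape: Black tape measure, 65 x 35 x 62 mm, origin under its centre. Leave alone.

How it is judged (in metres and radians):
On the way, in this order (a step that is already met when the one before it is completed fails the run):
1. the clamp knob is turned clockwise to its stop (value of joint clamp above 1.35 rad), for 0.2 s.
2. the foot is pressed fully down in the socket, lugs in the slots (z of foot_grip in the frame of socket below 0.0315 m and horizontal distance between foot_grip and socket below 0.004 m and angle between the x axis of foot_grip and the x axis of socket, either way round below 0.3 rad), for 0.1 s.
At the end, for the whole second after the job is handed in: The clamp knob is at its stop (above 1.35 rad), the carriage within 8 mm of its end stop, and the foot, still gripped by the fingers (over 2 N), is upright in the socket, within 4 mm of its axis, pressed down to within 2.5 mm of flush, and turned 35 to 55 degrees from the slots (value of joint clamp above 1.35 rad and value of joint carriage below 0.008 m and z of foot_grip in the frame of socket below 0.0315 m and horizontal distance between foot_grip and socket below 0.004 m and angle between the x axis of foot_grip and the x axis of socket, either way round between 0.61 and 0.96 rad and angle between foot_grip's own z axis and vertical below 0.12 rad and contact force between the fingers and foot above 2 N); the arm keeps its last pose, push and grip.
It fails at once if the foot is twisted on towards the lock click (over 60 degrees) (z of foot_grip in the frame of socket below 0.034 m and horizontal distance between foot_grip and socket below 0.005 m and angle between the x axis of foot_grip and the x axis of socket, either way round above 1.05 rad).
It fails at once if the carriage slides away by more than 15 mm (value of joint carriage above 0.015 m).
It fails at once if a bystander is moved by more than 30 mm (distance of any of dowel_cup, bins, hex_key, cam_bolt, mallet, tape from where it was at the start of the episode above 0.03 m).
It also fails if it takes over 54 s, if anything falls off the work surface, if the arm or the gripper's body presses on something with over 40 N, if the wrist force passes 120 N, or if a joint passes its speed limit or range.

## Working session

There is one attempt and no reset: what is moved stays moved. The work goes in short steps, Python scripts to look and compute and a tool call to move; the robot and the scene stay as the last step left them, time stands still between calls to the robot, and variables do not carry over. Pictures are saved under pics/ and viewed, and the job is handed in when it is done.

Besides the shell and the picture viewer there is one more tool, called as name(argument=value, ...) on one line, values as JSON. jog_arm: Moves the arm, as the interface text tells. Its arguments: {"type":"object","properties":{"plan":{"type":"array","items":{"type":"array","items":{"type":"array","items":{"type":"number"}}}},"squeeze":{"type":"number"}},"required":["plan"]}

```bash
mkdir -p pics; ls; cat > h.py <<'E'
from plant import *
import numpy as np, cv2
from scipy.spatial.transform import Rotation as R
def save(p,n): cv2.imwrite('pics/'+n,p["pixels"][:,:,::-1])
def ray(p,uv,z):
    K=np.array(p["camera_matrix"]);Rm,_=cv2.Rodrigues(np.array(p["rvec"],float));t=np.array(p["tvec"],float).ravel()
    d=Rm.T@np.linalg.solve(K,[uv[0],uv[1],1.]);c=-Rm.T@t
    return c+d*(z-c[2])/d[2]
def proj(p,X):
    return cv2.projectPoints(np.array(X,float).reshape(-1,3),np.array(p["rvec"],float),np.array(p["tvec"],float),np.array(p["camera_matrix"]),None)[0].reshape(-1,2)
def quat(s): 
    q=s["tool_rot"]; return R.from_quat([q[1],q[2],q[3],q[0]])
E
python3 - <<'E'
from h import *
s=get_state();print(s)
for n in ["top","scene"]:
    p=capture(n);save(p,n+"0.png")
    for t in ["clamp_grip","tongue_tip","socket","half_mark","foot_grip","foot_lug","dowel_cup"]:
        print(n,t,[(np.round(d["at"],1).tolist(),round(d["conf"],2)) for d in spot_in(p,t)][:3])
print(quat(s).as_matrix().round(3))
E
```

```text
pics
{'clock': 0.0, 'joints': array([ 9.90895178e-01,  3.59481407e-01,  1.51142667e+00, -3.67241065e-05,
        1.27247201e+00, -1.15115694e-01]), 'joint_velocities': array([-0.00093132, -0.00022624, -0.00105906,  0.00127507,  0.00057702,
       -0.00165   ]), 'tau': array([-2.53508697e-04, -5.15372443e+01, -2.70733809e+01,  6.77802041e-02,
        3.46636120e-02, -1.38676337e-04]), 'position': array([268.60828923, 535.79217381, 240.82579137]), 'tool_rot': array([ 0.60114304, -0.37168808,  0.60227717,  0.37112967]), 'force': array([ 0.9722312 ,  1.18225415, -0.57660673]), 'torque': array([-0.08968272, -0.00029133,  0.00981174]), 'gripper_width': 87.75700406259229}
top clamp_grip [([533.7, 109.5, 28.7], 0.75)]
top tongue_tip [([367.5, 333.6, 2.4], 0.72), ([535.9, 112.2, 29.6], 0.69)]
top socket [([581.4, 205.1, 40.4], 0.68), ([365.9, 330.5, 6.0], 0.39)]
top half_mark [([581.3, 202.6, 37.9], 0.66), ([501.2, -163.7, 49.8], 0.4)]
top foot_grip [([500.7, -162.4, 52.8], 0.94), ([575.6, 210.2, 43.5], 0.26)]
top foot_lug [([498.9, -162.1, 50.8], 0.64), ([535.5, 112.5, 28.5], 0.25)]
top dowel_cup [([642.1, -196.1, 28.4], 0.93)]
scene clamp_grip [([549.5, 109.0, 29.2], 0.82)]
scene tongue_tip [([550.0, 111.0, 33.3], 0.77)]
scene socket [([600.7, 211.1, 36.1], 0.85)]
scene half_mark [([599.9, 212.9, 35.3], 0.59)]
scene foot_grip [([514.0, -159.9, 35.0], 0.65)]
scene foot_lug [([516.2, -165.0, 34.8], 0.83), ([799.1, -215.2, 45.5], 0.21)]
scene dowel_cup [([651.3, -182.5, 35.7], 0.61), ([600.0, 213.5, 33.1], 0.37)]
[[-0.001 -0.894  0.448]
 [-0.002  0.448  0.894]
 [-1.     0.    -0.002]]
```

View pics/top0.png

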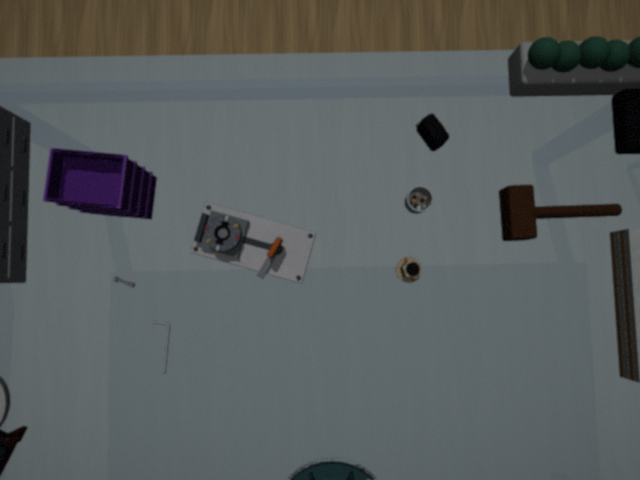

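View pics/scene0.png

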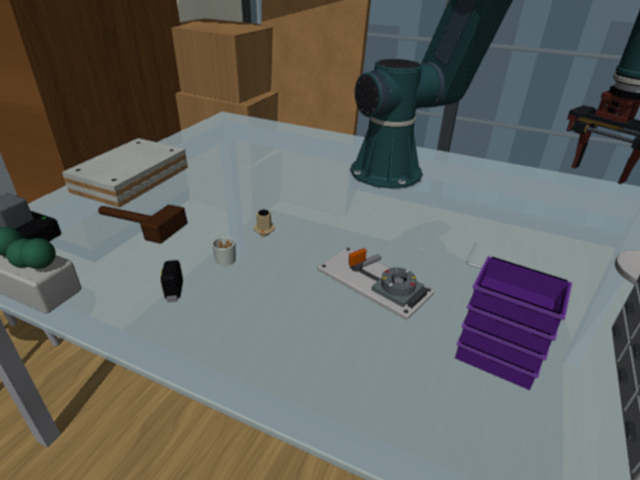

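```bash
python3 - <<'E'
from h import *
p=capture("top")
im=p["pixels"][:,:,::-1]
a=cv2.resize(im[195:290,185:325],None,fx=5.6,fy=5.6,interpolation=cv2.INTER_CUBIC)
cv2.imwrite('pics/z1.png',cv2.convertScaleAbs(a,alpha=1.6))
a=cv2.resize(im[240:300,375:445],None,fx=9,fy=9,interpolation=cv2.INTER_CUBIC)
cv2.imwrite('pics/z2.png',cv2.convertScaleAbs(a,alpha=1.6))
print(p["camera_matrix"],p["rvec"],p["tvec"])
E
```

```text
[[507.34915596   0.         327.89888123]
 [  0.         507.34915596 242.83960519]
 [  0.           0.           1.        ]] [ 2.16018431 -2.20633189  0.10798426] [   6.3933993   558.33402486 1016.05244728]
```

View pics/z1.png

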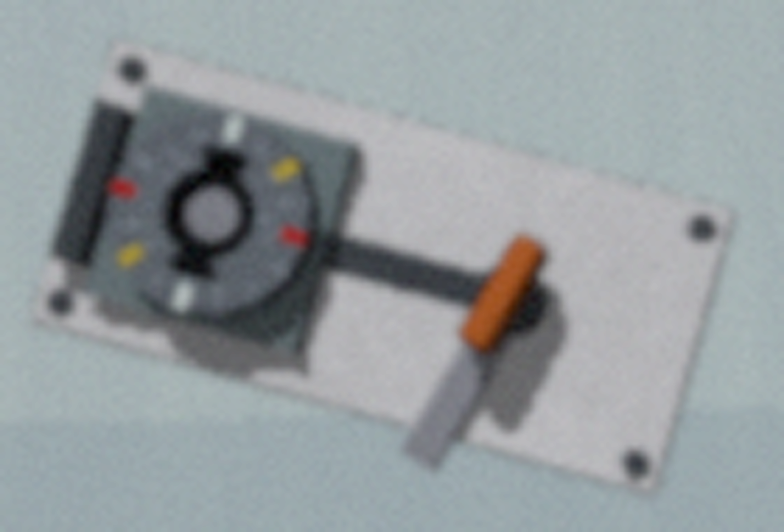

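View pics/z2.png

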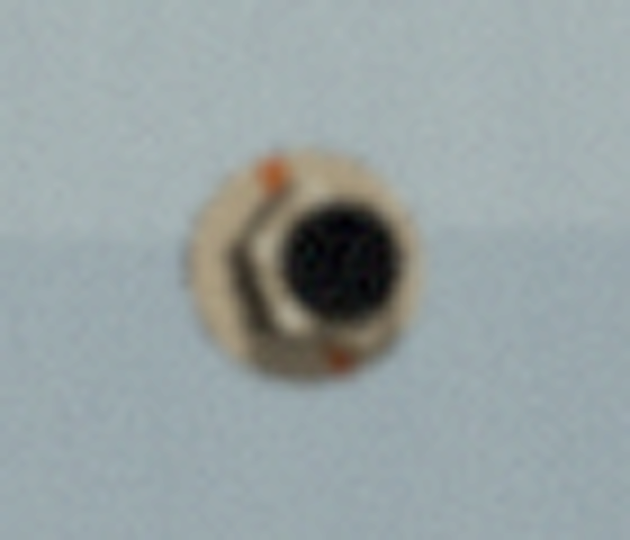

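```bash
python3 - <<'E'
from h import *
p=capture("top")
f=lambda u,v,z,s=5.6,o=(185,195): ray(p,((u+.5)/s-.5+o[0],(v+.5)/s-.5+o[1]),z)
w1,w2=f(233,128,45.5),f(183,298,45.5);r1,r2=f(122,187,45.5),f(294,237,45.5)
print("sock",(w1+w2)/2,(r1+r2)/2, np.degrees(np.arctan2(*(w1-w2)[1::-1])),np.degrees(np.arctan2(*(r1-r2)[1::-1])))
b1,b2=f(528,243,60),f(478,343,60);t=f(421,450,23)
k=(b1+b2)/2
print("knob",k,"bar ang",np.degrees(np.arctan2(*(b1-b2)[1::-1])),"tip",t,np.linalg.norm((t-k)[:2]),np.degrees(np.arctan2(*(t-k)[1::-1])))
s=(w1+w2+r1+r2)/4; print("sock-knob",s-k,np.linalg.norm((s-k)[:2]),np.degrees(np.arctan2(*(s-k)[1::-1])))
# plate bolts
cs=[f(u,v,12) for u,v in [(132,70),(702,228),(636,463),(60,302)]]
print(np.round(cs,1)); d=cs[0]-cs[1];print("plate axis",np.degrees(np.arctan2(*d[1::-1])),np.degrees(np.arctan2(*(cs[3]-cs[2])[1::-1])),np.mean(cs,0))
g=lambda u,v,z:f(u,v,z,9,(375,240))
o1,o2=g(274,175,19),g(341,358,19)
print("foot",(o1+o2)/2,np.linalg.norm(o1-o2),np.degrees(np.arctan2(*(o1-o2)[1::-1])),g(343,262,64), "flange",g(305,266,19))
E
```

```text
sock [581.53587373 207.37950617  45.5       ] [581.81815233 207.41490577  45.5       ] -16.548412808038112 72.57676982472462
knob [549.38382203 100.87543981  60.        ] bar ang -27.280450658164828 tip [495.64302435 134.81798085  23.        ] 63.562327102478925 147.7236052854369
sock-knob [ 32.293191   106.52176616 -14.5       ] 111.30919481351222 73.13476957806404
[[639.2 241.9  12. ]
 [575.9  31.3  12. ]
 [489.5  57.2  12. ]
 [553.3 268.5  12. ]]
plate axis 73.26369361855227 73.19830023388268 [564.43872045 149.7619483   12.        ]
foot [ 501.10499983 -170.34060407   19.        ] 44.273172129953856 18.223399744465752 [ 500.50067579 -170.41701062   64.        ] flange [ 501.19661593 -169.78425918   19.        ]
```

jog_arm(plan=[[[87, 0, -37, -22, 0, 0, 0], [87, 0, -37, -22, 0, 0, 0], [87, 0, -37, -22, 0, 0, 0], [87, 0, -37, -22, 0, 0, 0], [87, 0, -37, -22, 0, 0, 0], [87, 0, -37, -22, 0, 0, 0], [87, 0, -37, -22, 0, 0, 0], [87, 0, -37, -22, 0, 0, 0], [87, 0, -37, -22, 0, 0, 0], [87, 0, -37, -22, 0, 0, 0]]])

```text
clock: 1.73
position: [494.5, 183.6, 241.9]
tool_rot: [0.602, -0.371, 0.602, 0.371]
force: [0.7, 0.7, -1.0]
gripper_width: 87.2
```

```bash
python3 - <<'E'
from h import *
s=get_state();print(s["clock"],s["position"],quat(s).as_matrix().round(3)); p=capture("wrist");save(p,"w1.png")
print(proj(p,[[549.4,100.9,60],[581.6,207.4,45.5]]))
E
```

```text
1.7333 [494.45274661 183.55863255 241.8915414 ] [[ 0.001 -0.894  0.448]
 [ 0.     0.448  0.894]
 [-1.    -0.     0.   ]]
[[267.03707824 308.38681642]
 [373.76978532 285.63141869]]
```

View pics/w1.png

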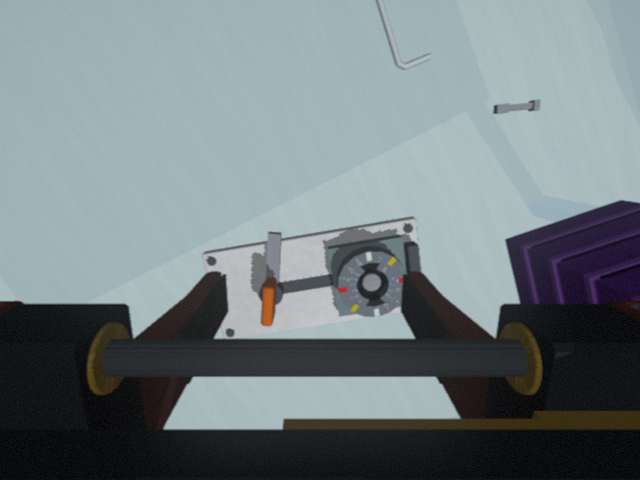

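```bash
python3 - <<'E'
from h import *
p=capture("wrist");im=p["pixels"][:,:,::-1]
a=cv2.resize(im[215:345,195:425],None,fx=3.45,fy=3.45,interpolation=cv2.INTER_CUBIC)
cv2.imwrite('pics/z3.png',cv2.convertScaleAbs(a,alpha=1.4))
E
```

```text
(no output)
```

View pics/z3.png

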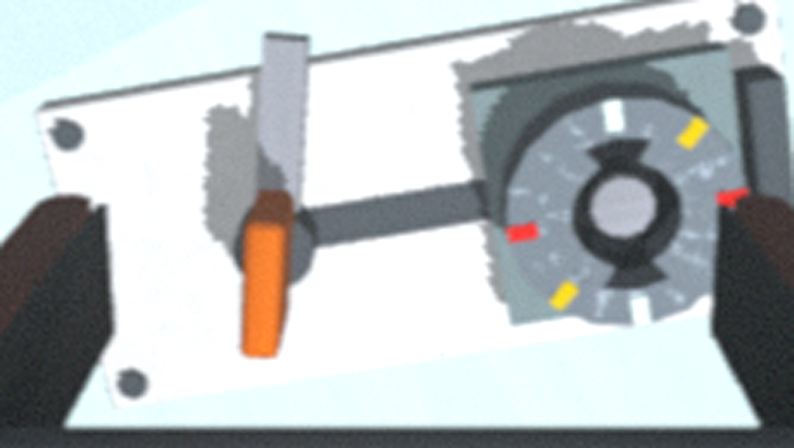

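```bash
python3 - <<'E'
from h import *
p=capture("wrist")
f=lambda u,v,z,s=3.45,o=(195,215): ray(p,((u+.5)/s-.5+o[0],(v+.5)/s-.5+o[1]),z)
an=lambda d:np.degrees(np.arctan2(d[1],d[0]))
c=[f(*q,60) for q in [(247,224),(289,222),(277,357),(242,355)]]
print("knob",np.mean(c,0),an(c[0]-c[3]),an(c[1]-c[2]),np.linalg.norm(c[0]-c[3]))
t=f(286,38,23);print("tip",t,an(t-np.mean(c,0)),np.linalg.norm((t-np.mean(c,0))[:2]))
w1,w2,y1,y2=[f(*q,45.5) for q in [(613,115),(640,307),(692,132),(564,295)]]
print("sock",(w1+w2)/2,(y1+y2)/2,an(w1-w2),an(y1-y2))
E
```

```text
knob [544.94885741 105.9772201   60.        ] 149.04152876831046 146.83768594381888 41.398368606991795
tip [486.99477353 140.4394905   23.        ] 149.2622587502615 67.42643339035263
sock [576.97563191 210.26846059  45.5       ] [577.54030344 210.02360355  45.5       ] 163.17155225052204 118.36842737966842
```

jog_arm(plan=[[[60, 15, -20, -12, 0, 0, 0], [60, 20, -20, -12, 0, 0, 0], [60, 20, -20, -12, 0, 0, 0], [60, 20, -20, -11, 0, 0, 0], [60, 20, 0, 0, 0, 0, 0], [60, 5, 0, 0, 0.085, 0, 0], [60, 0, 0, 0, 0, 0, 0], [60, 0, 0, 0, 0, 0, 0], [60, 0, 0, 0, 0, 0, 0], [60, 0, 0, 0, 0, 0, 0]]])

```text
clock: 2.72
position: [544.5, 108.4, 142.6]
tool_rot: [0.617, -0.347, 0.616, 0.346]
force: [0.0, 0.7, -0.4]
gripper_width: 60.0
```

```bash
python3 - <<'E'
from h import *
s=get_state();print(s["clock"],s["position"],quat(s).as_matrix().round(3)); p=capture("wrist");save(p,"w2.png")
print(proj(p,[[545,106,60]]))
E
```

```text
2.7167 [544.4588932  108.42067112 142.6432783 ] [[ 0.002 -0.854  0.52 ]
 [ 0.     0.52   0.854]
 [-1.    -0.001  0.001]]
[[313.70029062 257.60441644]]
```

View pics/w2.png

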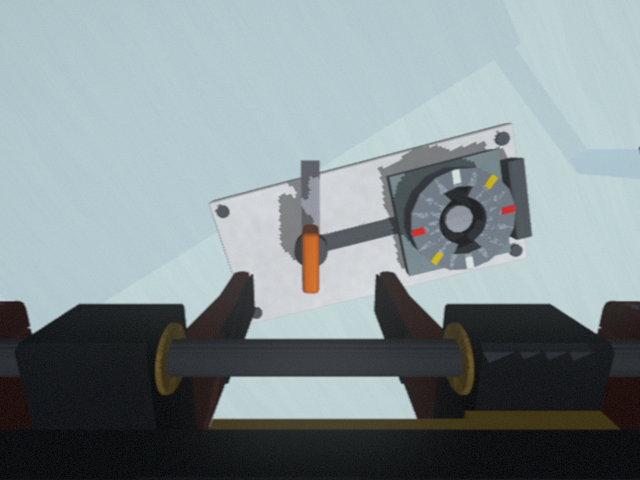

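```bash
python3 - <<'E'
from h import *
p=capture("wrist");im=p["pixels"][:,:,::-1]
a=cv2.resize(im[115:325,200:540],None,fx=2.3,fy=2.3,interpolation=cv2.INTER_CUBIC)
cv2.imwrite('pics/z4.png',a)
hsv=cv2.cvtColor(im,cv2.COLOR_BGR2HSV)
m=((hsv[...,0]<16)&(hsv[...,1]>150)&(hsv[...,2]>120)).astype(np.uint8)
n,l,st,ce=cv2.connectedComponentsWithStats(m)
an=lambda d:np.degrees(np.arctan2(d[1],d[0]))
i=l[265,311];ys,xs=np.where(l==i);print(st[i],ce[i])
r=cv2.minAreaRect(np.c_[xs,ys].astype(np.float32));print(r)
for v in (240,245,255,265,275,285,290,292): x=np.where(l[v]==i)[0];print(v,x.min(),x.max())
k=ray(p,(ce[i][0],(236.5+293.5)/2),60);print(k)
an2=an(ray(p,(312,240),60)-ray(p,(310,290),60));print(an2)
mk=[ray(p,q,45.5) for q in [(457,177),(469,260),(491,181),(437,257),(507,210),(418,232)]]
for a,b in ((0,1),(2,3),(4,5)): print((mk[a]+mk[b])/2,an(mk[a]-mk[b]))
E
```

```text
[303 233  16  60 883] [310.51189128 261.42582106]
((310.5, 262.5), (59.0, 15.0), 90.0)
240 303 318
245 303 318
255 303 318
265 303 318
275 304 317
285 304 317
290 304 317
292 308 309
[548.39352612 101.24490074  60.        ]
146.35631057667914
[579.62159095 207.25172484  45.5       ] 162.7099130384772
[579.83539545 207.1972189   45.5       ] 118.11483760238438
[580.097304   206.22313029  45.5       ] 73.16803985580427
```

View pics/z4.png

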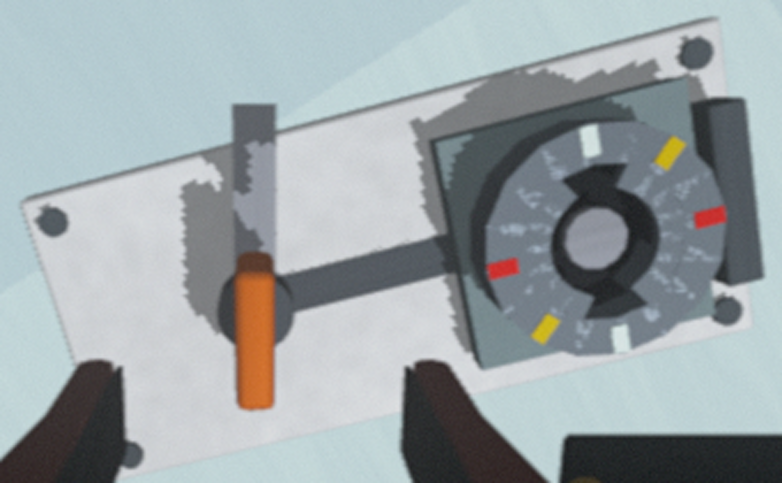

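jog_arm(plan=[[[50, 10, -7, -4, 0, 0, 0], [50, 20, 0, 0, 0, 0, 0], [50, 20, 0, 0, 0, 0, 0], [50, 20, 0, 0, 0, 0, 0], [50, 15, 0, 0, 0, 0, 0], [50, 7, 0, 0, 0, 0, 0], [50, 0, 0, 0, 0, 0, 0], [10, 0, 0, 0, 0, 0, 0], [10, 0, 0, 0, 0, 0, 0], [10, 0, 0, 0, 0, 0, 0]]], squeeze=15)

```text
clock: 3.65
position: [548.9, 100.5, 50.6]
tool_rot: [0.618, -0.346, 0.616, 0.345]
force: [1.0, 0.2, -0.4]
gripper_width: 33.3
```

```bash
python3 - <<'E'
from h import *
s=get_state();print(s["clock"],s["position"],s["force"],s["torque"],s["joints"]); p=capture("wrist");save(p,"w3.png")
E
```

```text
3.65 [548.88286211 100.45782769  50.64958023] [ 0.96582442  0.24352348 -0.40846293] [-0.04130992  0.00701281 -0.00355794] [ 5.72929843e-02  5.38077038e-01  1.78522467e+00 -1.39914368e-04
  8.16300790e-01 -9.63676320e-01]
```

View pics/w3.png

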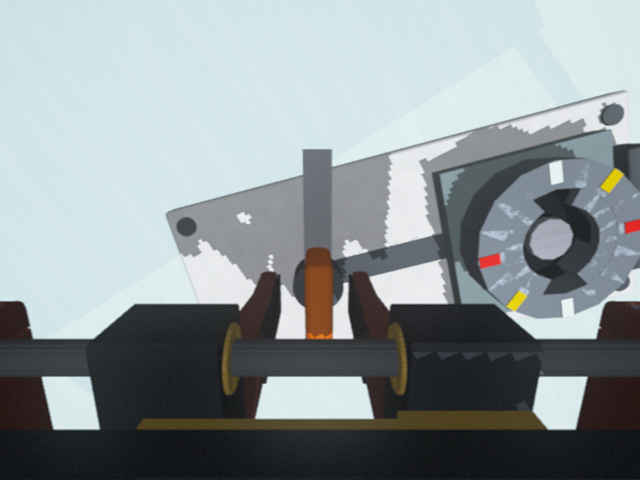

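jog_arm(plan=[[[5, 0, 0, 0, 0, 0, 0], [5, 0, 0, 0, 0, 0, 0], [5, 0, 0, 0, 0, 0, 0], [5, 0, 0, 0, 0, 0, 0], [5, 0, 0, 0, 0, 0, 0], [5, 0, 0, 0, 0.06, 0, 0], [5, 0, 0, 0, 0.1, 0, 0], [5, 0, 0, 0, 0.1, 0, 0], [5, 0, 0, 0, 0.1, 0, 0], [5, 0, 0, 0, 0.1, 0, 0]]])

```text
clock: 4.53
position: [549.2, 101.8, 50.3]
tool_rot: [0.681, -0.194, 0.679, 0.194]
force: [1.6, 6.0, 1.3]
gripper_width: 11.8
```

```bash
python3 - <<'E'
from h import *
s=get_state();print(s["clock"],s["position"],s["force"],s["torque"],s["joints"]);M=quat(s).as_matrix();print(np.degrees(np.arctan2(M[1,2],M[0,2])))
E
```

```text
4.5333 [549.15400408 101.77706272  50.25894   ] [1.5797525  5.99401396 1.32045147] [ 0.85337816 -0.1388944   0.03177743] [ 0.05851175  0.53888722  1.78498901  0.00223446  0.81511024 -0.49873199]
31.840021456795096
```

jog_arm(plan=[[[5, 0, 0, 0, 0.1, 0, 0], [5, 0, 0, 0, 0.1, 0, 0], [5, 0, 0, 0, 0.1, 0, 0], [5, 0, 0, 0, 0.1, 0, 0], [5, 0, 0, 0, 0.1, 0, 0], [5, 0, 0, 0, 0.1, 0, 0], [5, 0, 0, 0, 0.1, 0, 0], [5, 0, 0, 0, 0.1, 0, 0], [5, 0, 0, 0, 0.07, 0, 0], [5, 0, 0, 0, 0, 0, 0]]])

```text
clock: 5.37
position: [548.4, 101.7, 50.3]
tool_rot: [0.699, 0.111, 0.698, -0.109]
force: [-0.4, 5.8, 2.8]
gripper_width: 12.3
```

```bash
python3 - <<'E'
from h import *
s=get_state();print(s["clock"],s["position"],s["force"],s["torque"],s["joints"]);M=quat(s).as_matrix();print(np.degrees(np.arctan2(M[1,2],M[0,2])))
p=capture("wrist");save(p,"w4.png")
E
```

```text
5.3667 [548.42120326 101.65712198  50.26274473] [-0.40715836  5.75441972  2.83946376] [0.8011204 0.1734321 0.3328978] [0.05852721 0.53861762 1.78559119 0.00190875 0.81607502 0.36983109]
-17.911305690269476
```

View pics/w4.png

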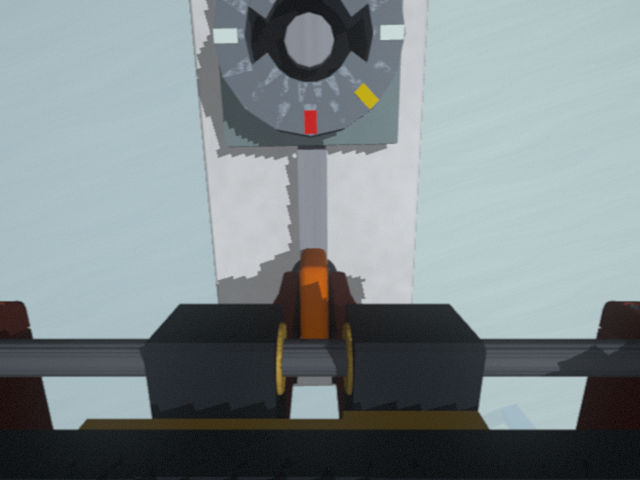

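jog_arm(plan=[[[50, 0, 0, 0, 0, 0, 0], [50, 0, 0, 0, 0, 0, 0], [50, 0, 0, 0, 0, 0, 0], [50, -10, 0, 0, 0, 0, 0], [60, -30, 0, 0, 0, 0, 0], [60, -30, 0, 0, 0, 0, 0], [60, -25, -20, 3, 0, 0, 0], [60, 0, -36, 5, 0, 0, 0], [60, 0, -36, 5, 0, 0, 0], [60, 0, -36, 5, 0, 0, 0]]])

```text
clock: 6.25
position: [526.3, -28.1, 146.2]
tool_rot: [0.7, 0.108, 0.698, -0.108]
force: [0.5, -0.6, -0.1]
gripper_width: 60.0
```

jog_arm(plan=[[[80, 0, -36, 5, 0, 0, 0], [80, 0, -36, 5, 0, 0, 0], [80, 0, -36, 5, 0, 0, 0], [80, 0, -32, 4, 0, 0, 0], [80, 0, 0, 0, -0.12, 0, 0], [80, 0, 0, 0, -0.12, 0, 0], [80, 0, 0, 0, -0.12, 0, 0], [80, 0, 0, 0, -0.12, 0, 0], [80, 0, 0, 0, -0.12, 0, 0], [80, 0, 0, 0, -0.12, 0, 0]]])

```text
clock: 7.08
position: [501.6, -166.4, 145.4]
tool_rot: [0.692, -0.146, 0.692, 0.146]
force: [0.3, -0.0, -1.1]
gripper_width: 79.9
```

jog_arm(plan=[[[80, 0, 0, 0, -0.12, 0, 0], [80, 0, 0, 0, -0.12, 0, 0], [80, 0, 0, 0, -0.12, 0, 0], [80, 0, 0, 0, -0.07, 0, 0], [80, 0, 0, 0, 0, 0, 0], [80, 0, 0, 0, 0, 0, 0], [80, 0, 0, 0, 0, 0, 0], [80, 0, 0, 0, 0, 0, 0], [80, 0, 0, 0, 0, 0, 0], [80, 0, 0, 0, 0, 0, 0]]])

```text
clock: 7.92
position: [501.7, -166.1, 144.7]
tool_rot: [0.646, -0.288, 0.646, 0.288]
force: [0.6, -0.5, -0.9]
gripper_width: 79.8
```

```bash
python3 - <<'E'
from h import *
s=get_state();print(s["clock"],s["position"],s["force"],s["torque"],s["joints"]);M=quat(s).as_matrix();print(M.round(3),np.degrees(np.arctan2(M[1,2],M[0,2])))
p=capture("wrist");save(p,"w5.png");t=capture("top");save(t,"t5.png")
print(proj(p,[[501,-170,64]]))
print([(d["at"],d["conf"]) for d in spot_in(p,"foot_grip")])
E
```

```text
7.9167 [ 501.68627091 -166.08617244  144.70009147] [ 0.59696176 -0.50974838 -0.90282214] [-0.00714102  0.00581724 -0.0200283 ] [-4.50364134e-01  3.69138094e-01  1.77476906e+00 -1.47083412e-04
  9.97717809e-01 -1.29065803e+00]
[[-0.    -0.745  0.667]
 [-0.     0.667  0.745]
 [-1.    -0.    -0.   ]] 48.149863150738234
[[311.44114469 258.77935557]]
[]
```

View pics/w5.png

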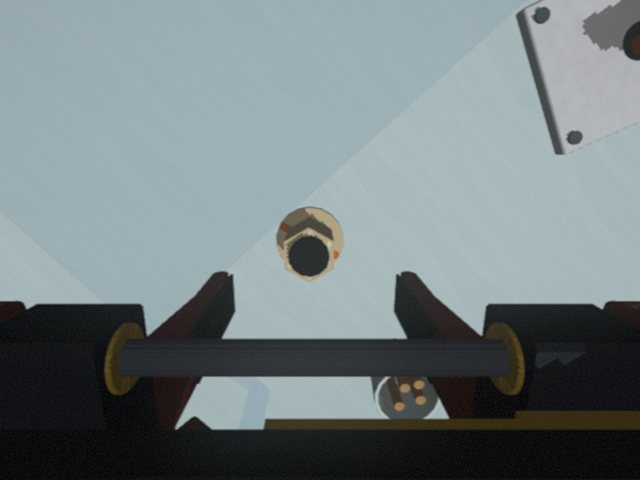

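View pics/t5.png

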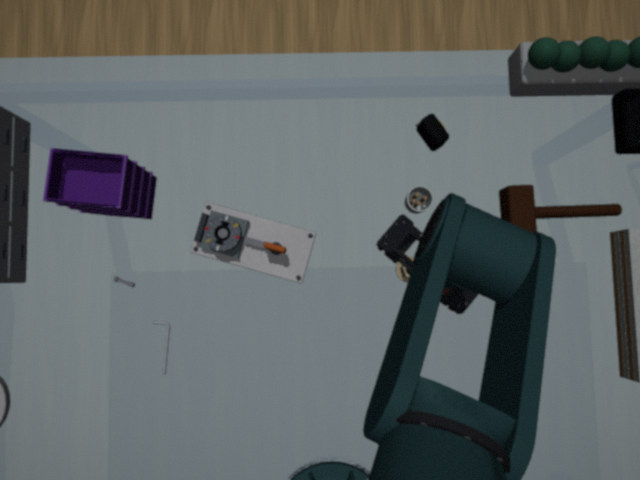

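```bash
python3 - <<'E'
from h import *
p=capture("wrist");im=p["pixels"][:,:,::-1]
a=cv2.resize(im[200:290,265:355],None,fx=6.6,fy=6.6,interpolation=cv2.INTER_CUBIC)
cv2.imwrite('pics/z5.png',cv2.convertScaleAbs(a,alpha=1.4))
hsv=cv2.cvtColor(im,cv2.COLOR_BGR2HSV)
for sl in [(slice(200,290),slice(265,355))]:
    g=cv2.cvtColor(im,cv2.COLOR_BGR2GRAY)[sl];m=(g<45).astype(np.uint8)
    n,l,st,ce=cv2.connectedComponentsWithStats(m);i=1+np.argmax(st[1:,4]);c=ce[i]+[265,200];print("pad",st[i],c,ray(p,c,64))
E
```

```text
pad [33 38 11  9 23] [302.52173913 240.73913043] [ 487.74095027 -166.02625732   64.        ]
```

View pics/z5.png

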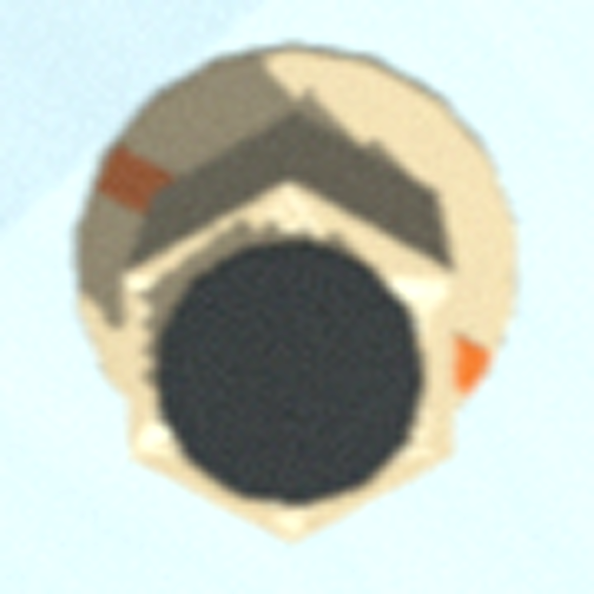

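```bash
python3 - <<'E'
from h import *
p=capture("wrist")
print(ray(p,(308.5,255.6),64),ray(p,(308.5,254.3),59))
s=get_state();M=quat(s).as_matrix()
for a in (ray(p,(308.5,255.6),64),ray(p,(308.5,254.3),59)): print(M.T@(a-s["position"]))
E
```

```text
[ 498.01822399 -169.95182457   64.        ] [ 498.40268948 -170.41034519   59.        ]
[80.63344709  0.11423614 -5.32033683]
[85.63339229 -0.47856632 -5.40511956]
```

jog_arm(plan=[[[60, 0, -0.7, -5, 0, 0, 0], [54, 20, 0, 0, 0, 0, 0], [54, 25, 0, 0, 0, 0, 0], [54, 25, 0, 0, 0, 0, 0], [54, 20, 0, 0, 0, 0, 0], [54, 10, 0, 0, 0, 0, 0], [54, 0, 0, 0, 0, 0, 0], [54, 0, 0, 0, 0, 0, 0], [54, 0, 0, 0, 0, 0, 0], [54, 0, 0, 0, 0, 0, 0]]], squeeze=30)

```text
clock: 9.0
position: [499.9, -170.8, 45.9]
tool_rot: [0.646, -0.289, 0.645, 0.288]
force: [-0.3, 0.5, 0.6]
gripper_width: 54.2
```

```bash
python3 - <<'E'
from h import *
s=get_state();print(s["clock"],s["position"],s["force"])
p=capture("wrist");save(p,"w6.png")
E
```

```text
9.0 [ 499.85505029 -170.81287956   45.9145291 ] [-0.31199419  0.45668264  0.62843778]
```

View pics/w6.png

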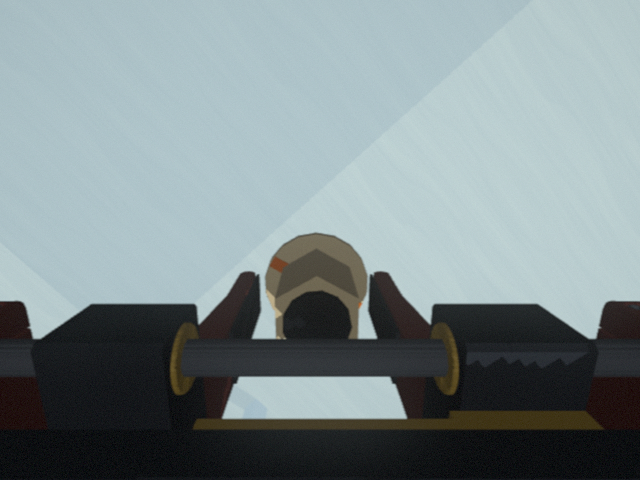

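jog_arm(plan=[[[25, 0, 0, 0, 0, 0, 0], [25, 0, 0, 0, 0, 0, 0], [25, 0, 0, 0, 0, 0, 0], [25, 0, 0, 0, 0, 0, 0], [25, 0, 0, 0, 0, 0, 0], [25, 0, 0, 0, 0, 0, 0], [25, 0, 0, 0, 0, 0, 0], [25, -10, 0, 0, 0, 0, 0], [25, -20, 0, 0, 0, 0, 0], [25, -30, 0, 0, 0, 0, 0]]], squeeze=30)

```text
clock: 9.88
position: [496.8, -169.4, 103.6]
tool_rot: [0.644, -0.287, 0.647, 0.29]
force: [0.3, -0.5, -0.8]
gripper_width: 33.7
```

```bash
python3 - <<'E'
from h import *
s=get_state();print(s["clock"],s["position"],s["force"],s["gripper_width"])
p=capture("wrist");save(p,"w7.png");im=p["pixels"][:,:,::-1]
a=cv2.resize(im[220:345,250:385],None,fx=4.7,fy=4.7,interpolation=cv2.INTER_CUBIC)
cv2.imwrite('pics/z7.png',cv2.convertScaleAbs(a,alpha=1.6))
E
```

```text
9.8833 [ 496.82352625 -169.37820032  103.60684306] [ 0.25037532 -0.4721573  -0.80179157] 33.71918730904916
```

View pics/z7.png

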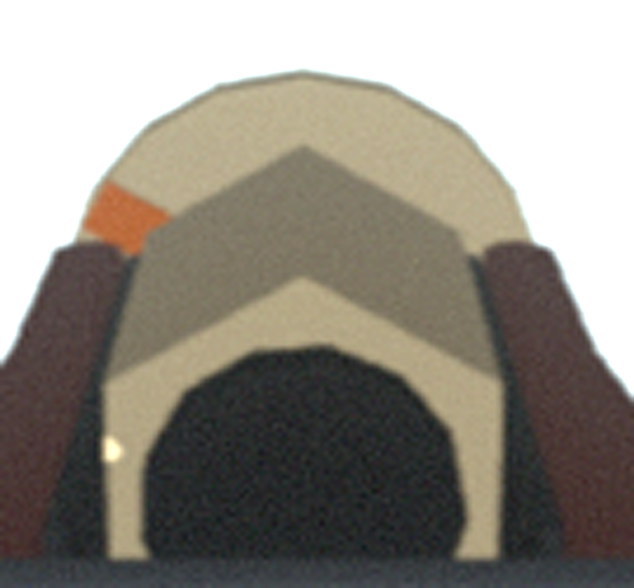

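jog_arm(plan=[[[25, -12, 10, 15, 0, 0, 0], [25, -12, 17, 30, 0, 0, 0], [25, -6, 17, 30, 0, 0, 0], [25, 0, 17, 30, 0, 0, 0], [25, 0, 17, 30, 0, 0, 0], [25, 0, 17, 30, 0, 0, 0], [25, 0, 17, 30, 0, 0, 0], [25, 0, 17, 30, 0, 0, 0], [25, 0, 17, 30, 0, 0, 0], [25, 0, 17, 30, 0, 0, 0]]])

```text
clock: 10.77
position: [567.3, 152.5, 135.0]
tool_rot: [0.645, -0.289, 0.646, 0.289]
force: [0.3, -1.4, -0.4]
gripper_width: 33.5
```

jog_arm(plan=[[[25, 0, 17, 30, 0, 0, 0], [25, 0, 12, 20, 0, 0, 0], [25, 0, 0, 0, 0.1, 0, 0], [25, 0, 0, 0, 0.1, 0, 0], [25, 0, 0, 0, 0.1, 0, 0], [25, 0, 0, 0, 0.1, 0, 0], [25, 0, 0, 0, 0.1, 0, 0], [25, 0, 0, 0, 0.11, 0, 0], [25, 0, 0, 0, 0, 0, 0], [25, 0, 0, 0, 0, 0, 0]]])

```text
clock: 11.6
position: [579.0, 207.3, 134.8]
tool_rot: [0.702, -0.083, 0.702, 0.083]
force: [-0.2, -0.5, -0.5]
gripper_width: 33.5
```

```bash
python3 - <<'E'
from h import *
s=get_state();print(s["clock"],s["position"],s["force"],s["gripper_width"],s["joints"]);M=quat(s).as_matrix();print(M.round(3),np.degrees(np.arctan2(M[1,2],M[0,2])))
p=capture("wrist");save(p,"w8.png");im=p["pixels"][:,:,::-1]
a=cv2.resize(im[130:345,170:470],None,fx=2.6,fy=2.6,interpolation=cv2.INTER_CUBIC)
cv2.imwrite('pics/z8.png',cv2.convertScaleAbs(a,alpha=1.4))
save(capture("top"),"t8.png")
E
```

```text
11.6 [578.99450264 207.32993441 134.77164286] [-0.20322117 -0.5093954  -0.51529234] 33.539393632939024 [ 2.31693209e-01  4.88774678e-01  1.58996709e+00 -1.96490630e-04
  1.06310209e+00 -2.44901064e-03]
[[-0.    -0.232  0.973]
 [-0.     0.973  0.232]
 [-1.    -0.    -0.   ]] 13.420834240129805
```

View pics/z8.png

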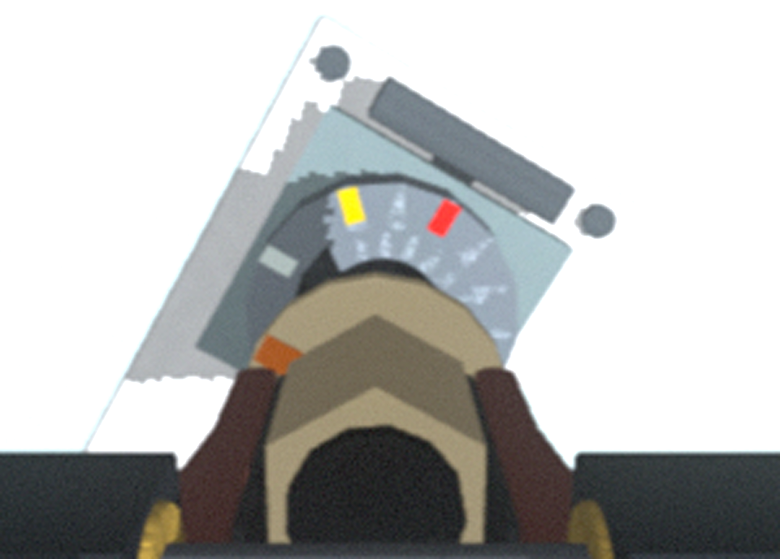

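View pics/t8.png

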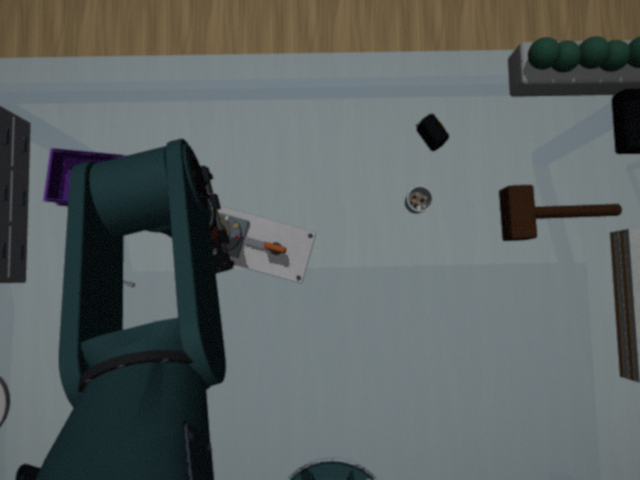

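```bash
cat > fit.py <<'E'
from h import *
from scipy.optimize import least_squares
p=capture("wrist");s=get_state();M=quat(s).as_matrix();P=np.array(s["position"])
f=lambda u,v:((u+.5)/2.6-.5+170,(v+.5)/2.6-.5+130)
# socket
obs=np.array([f(278,262),f(351,206),f(444,217)])
def sm(q):
    x,y,a,r=q
    return [[x+r*np.cos(a+b),y+r*np.sin(a+b),45.5] for b in np.radians([180,135,90])]
# socket x axis -16.8: which mark: slots at -16.8 and 163.2; white visible?
def res(q): return (proj(p,sm(q))-obs).ravel()
best=least_squares(res,[580,207,np.radians(-16.8),30])
print("sock",best.x[:2],np.degrees(best.x[2]),best.x[3],best.cost)
for r in (28,29,30,31):
    b=least_squares(lambda q:res([q[0],q[1],np.radians(-16.8),r]),[580,207]);print(r,b.x,b.cost)
# foot: unknown axis x,y and height of underside
fo=np.array([f(378,271),f(376,315),f(377,388),f(378,426),f(266,443),f(486,443),f(278,355)])
yd=M[:,1];zd=M[:,2]
def fm(q):
    c=P+q[0]*yd+q[1]*zd
    g=lambda dy,dz,h:[*(c+dy*yd+dz*zd)[:2],q[2]+h]
    R_=34/np.sqrt(3)
    s_=q[4]
    return [g(s_*27,0,19),g(s_*R_,0,19),g(s_*R_,0,59),g(s_*14,0,64),g(s_*R_/2,-17,59),g(s_*R_/2,17,59)]
# direction camera-up = -y or +y? test
for sg in (1,-1):
    b=least_squares(lambda q:(proj(p,fm([q[0],q[1],q[2],0,sg]))-fo[:6]).ravel(),[0,0,90])
    print("foot",sg,b.x,b.cost,(P+b.x[0]*yd+b.x[1]*zd)[:2],"tcp above underside",P[2]-b.x[2],b.fun.round(1))
E
python3 fit.py
```

```text
sock [580.22327029 206.41861604] -16.136770549126357 31.772714482276776 0.013581719126043227
28 [578.54492779 209.01553569] 16.304820038514872
29 [578.92157899 208.29198522] 8.871458689790455
30 [579.2981237  207.56745765] 3.715002866021435
31 [579.67456214 206.84195383] 0.8340144820839834
foot 1 [-0.81506418 -0.89647089 88.62670789] 5.647471903307848 [578.34995512 206.36062526] tcp above underside 46.04995311508671 [-0.5  1.4  0.3 -1.4 -0.  -1.8 -0.4  1.8  0.5 -0.1  0.1  0. ]
foot -1 [24.97911856 -0.87388711 74.04311826] 1944.5110702623724 [572.40798412 231.46109038] tcp above underside 60.633542746301686 [ -0.5  44.    0.2  14.6  -0.1  15.1  -0.4  -7.    4.  -26.8  -3.3 -26.7]
```

jog_arm(plan=[[[25, 0, 0, 1.4, 0, 0, 0], [25, 15, 0, 0, 0, 0, 0], [25, 15, 0, 0, 0, 0, 0], [25, 8, 0, 0, 0, 0, 0], [25, 0, 0, 0, 0, 0, 0], [25, 0, 0, 0, 0, 0, 0], [25, 0, 0, 0, 0, 0, 0], [25, 0, 0, 0, 0, 0, 0], [25, 0, 0, 0, 0, 0, 0], [25, 0, 0, 0, 0, 0, 0]]], squeeze=40)

```text
clock: 12.58
position: [580.9, 207.8, 97.3]
tool_rot: [0.703, -0.082, 0.702, 0.082]
force: [-0.5, 0.2, -0.4]
gripper_width: 33.9
```

```bash
python3 - <<'E'
from h import *
s=get_state();print(s["clock"],s["position"],s["force"],s["gripper_width"])
p=capture("wrist");save(p,"w9.png");im=p["pixels"][:,:,::-1]
a=cv2.resize(im[130:345,170:470],None,fx=2.6,fy=2.6,interpolation=cv2.INTER_CUBIC)
cv2.imwrite('pics/z9.png',cv2.convertScaleAbs(a,alpha=1.4))
p=capture("scene");save(p,"s9.png");im=p["pixels"][:,:,::-1];print(proj(p,[[580,207,60]]))
E
```

```text
12.5833 [580.91103009 207.811589    97.26962205] [-0.51607203  0.15279147 -0.3931441 ] 33.936288576180935
[[399.67444176 271.58396311]]
```

View pics/z9.png

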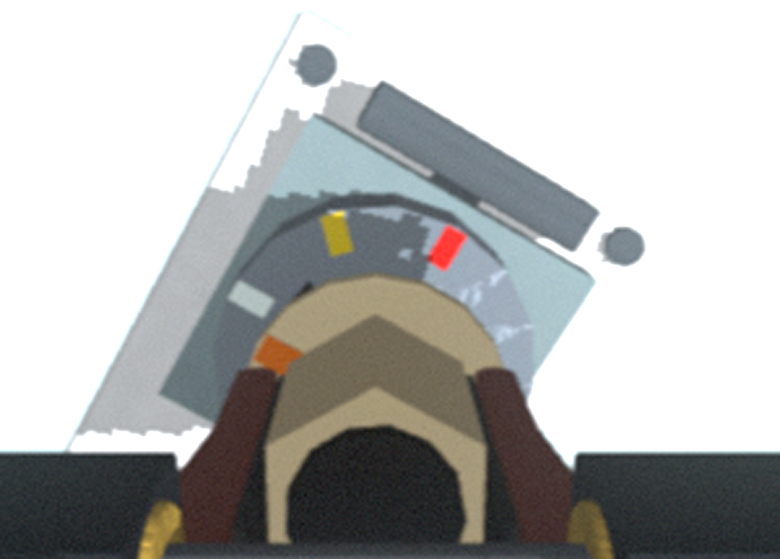

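View pics/s9.png

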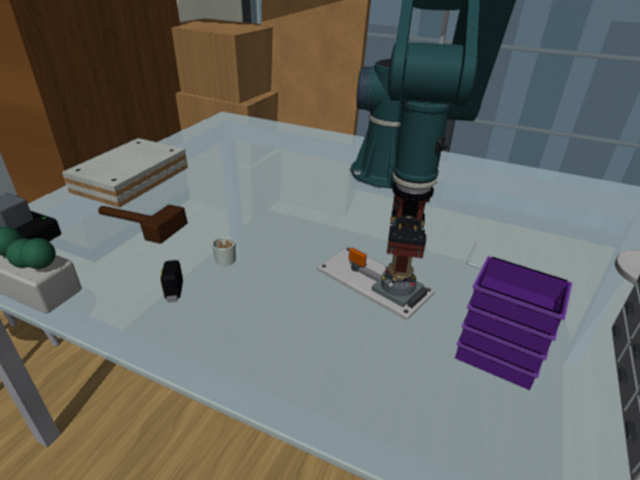

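```bash
sed -i 's/f(278,262),f(351,206),f(444,217)/f(251,299),f(337,234),f(447,247)/' fit.py; python3 fit.py; python3 -c "
from h import *
for i in range(3):
    capture('top');s=get_state();print(s['position'])"
```

```text
sock [579.81819953 206.43258723] -16.486529208841503 31.729702201071074 0.033003971833127664
28 [578.29466153 209.08310307] 22.045311969099956
29 [578.67067826 208.35675725] 11.834944524267945
30 [579.0465701 207.629247 ] 4.791867173651251
31 [579.42233731 206.9005736 ] 0.9136524886196802
foot 1 [-0.8088796  -0.82917939 50.93862747] 5.663207009981982 [580.02541595 206.79818215] tcp above underside 45.99427063496466 [-0.5  1.4  0.2 -1.4 -0.  -1.8 -0.4  1.8  0.5 -0.1  0.1 -0. ]
foot -1 [24.98288307 -0.79887841 36.34713358] 1944.695926448044 [574.14836438 231.91144961] tcp above underside 60.5857645261249 [ -0.6  44.    0.2  14.6  -0.   15.1  -0.4  -7.1   4.  -26.8  -3.3 -26.8]
[580.56073753 207.74666387  96.82275335]
[580.53965476 207.75888916  96.74506155]
[580.51429634 207.71199428  96.7033456 ]
```

jog_arm(plan=[[[25, 2, 0, -0.4, 0, 0, 0], [25, 2, 0, 0, 0, 0, 0], [25, 2, 0, 0, 0, 0, 0], [25, 2, 0, 0, 0, 0, 0], [25, 2, 0, 0, 0, 0, 0], [25, 0, 0, 0, 0, 0, 0], [25, 0, 0, 0, 0, 0, 0], [25, 0, 0, 0, 0, 0, 0], [25, 0, 0, 0, 0, 0, 0], [25, 0, 0, 0, 0, 0, 0]]])

```text
clock: 13.72
position: [580.2, 207.7, 86.8]
tool_rot: [0.702, -0.081, 0.702, 0.081]
force: [-0.7, -0.4, -1.3]
gripper_width: 33.6
```

jog_arm(plan=[[[25, 2, 0, 0, 0, 0, 0], [25, 2, 0, 0, 0, 0, 0], [25, 2, 0, 0, 0, 0, 0], [25, 1, 0, 0, 0, 0, 0], [25, 1, 0, 0, 0, 0, 0], [25, 1, 0, 0, 0, 0, 0], [25, 0, 0, 0, 0, 0, 0], [25, 0, 0, 0, 0, 0, 0], [25, 0, 0, 0, 0, 0, 0], [25, 0, 0, 0, 0, 0, 0]]])

```text
clock: 14.55
position: [580.4, 207.7, 77.8]
tool_rot: [0.703, -0.081, 0.702, 0.081]
force: [0.9, -0.1, 1.4]
gripper_width: 33.7
```

```bash
python3 - <<'E'
from h import *
p=capture("wrist");save(p,"w10.png");im=p["pixels"][:,:,::-1]
s=get_state();print(s["clock"],s["position"],s["force"],s["torque"])
a=cv2.resize(im[130:345,170:470],None,fx=2.6,fy=2.6,interpolation=cv2.INTER_CUBIC)
cv2.imwrite('pics/z10.png',cv2.convertScaleAbs(a,alpha=1.4))
E
```

```text
14.6 [580.38401351 207.71125624  77.80442114] [ 0.21228318 -0.19080328  1.68663575] [-0.02865565 -0.12655239 -0.00337527]
```

View pics/z10.png

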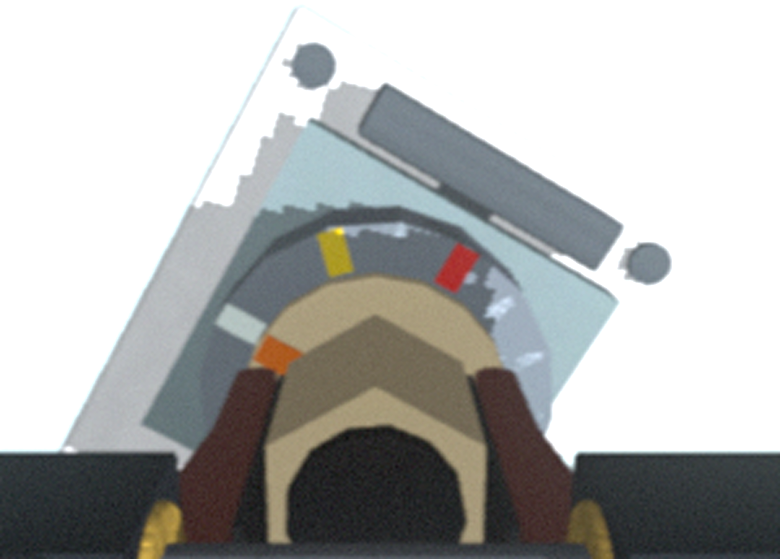

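jog_arm(plan=[[[25, 0.5, 0, 0, 0, 0, 0], [25, 0.5, 0, 0, 0, 0, 0], [25, 0.5, 0, 0, 0, 0, 0], [25, 0.5, 0, 0, 0, 0, 0], [25, 0.5, 0, 0, 0, 0, 0], [25, 0, 0, 0, 0, 0, 0], [25, 0, 0, 0, 0, 0, 0], [25, 0, 0, 0, 0, 0, 0], [25, 0, 0, 0, 0, 0, 0], [25, 0, 0, 0, 0, 0, 0]]])

```text
clock: 15.43
position: [580.4, 207.7, 76.5]
tool_rot: [0.703, -0.082, 0.702, 0.082]
force: [-1.3, -0.5, 12.9]
gripper_width: 33.6
```

jog_arm(plan=[[[25, 0, 0, 0, 0, 0, 0], [25, 0, 0, 0, 0.08, 0, 0], [25, 0, 0, 0, 0.08, 0, 0], [25, 0, 0, 0, 0.08, 0, 0], [25, 0, 0, 0, 0.08, 0, 0], [25, 0, 0, 0, 0.08, 0, 0], [25, 0, 0, 0, 0.08, 0, 0], [25, 0, 0, 0, 0.08, 0, 0], [25, 0, 0, 0, 0.08, 0, 0], [25, 0, 0, 0, 0, 0, 0]]])

```text
clock: 16.27
position: [580.9, 207.6, 76.5]
tool_rot: [0.693, 0.145, 0.691, -0.145]
force: [0.1, -0.8, 11.3]
gripper_width: 33.4
```

```bash
python3 - <<'E'
from h import *
p=capture("wrist");save(p,"w11.png");im=p["pixels"][:,:,::-1]
s=get_state();print(s["clock"],s["position"],s["force"],s["torque"]);M=quat(s).as_matrix();print(np.degrees(np.arctan2(M[1,2],M[0,2])),M[2])
a=cv2.resize(im[130:345,170:470],None,fx=2.6,fy=2.6,interpolation=cv2.INTER_CUBIC)
cv2.imwrite('pics/z11.png',cv2.convertScaleAbs(a,alpha=1.4))
E
```

```text
16.3167 [580.90367561 207.65834997  76.47124595] [-0.3479599  -1.11892974 11.19464954] [-0.17835778  0.27885312 -0.08082217]
-23.495600518003506 [-9.99998507e-01  7.52734796e-04  1.55559700e-03]
```

View pics/z11.png

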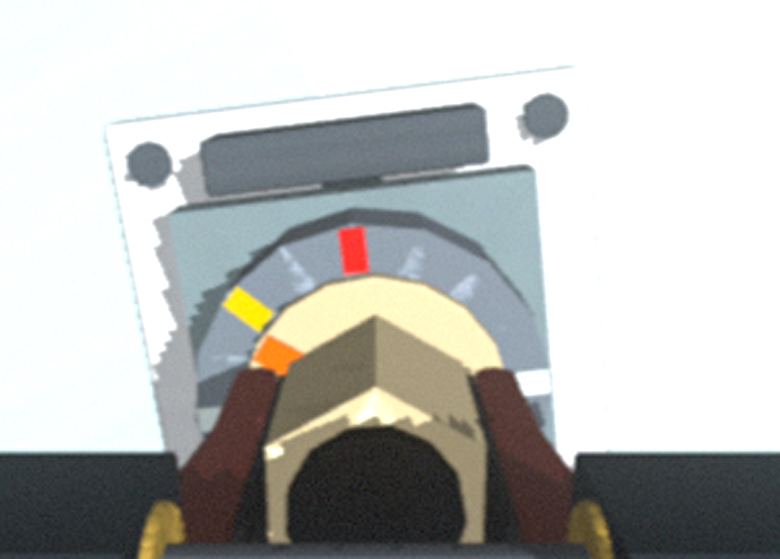

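jog_arm(plan=[[[25, 0, 0, 0, 0.05, 0, 0], [25, 0, 0, 0, 0.05, 0, 0], [25, 0, 0, 0, 0.04, 0, 0], [25, 0, 0, 0, 0, 0, 0], [25, 0, 0, 0, 0, 0, 0], [25, 0, 0, 0, 0, 0, 0], [25, 0, 0, 0, 0, 0, 0], [25, 0, 0, 0, 0, 0, 0], [25, 0, 0, 0, 0, 0, 0], [25, 0, 0, 0, 0, 0, 0]]])

```text
clock: 17.15
position: [580.9, 207.7, 76.5]
tool_rot: [0.681, 0.192, 0.68, -0.192]
force: [0.2, -0.9, 11.6]
gripper_width: 33.4
```

```bash
python3 - <<'E'
from h import *
p=capture("wrist");save(p,"w12.png");im=p["pixels"][:,:,::-1]
s=get_state();print(s["clock"],s["position"],s["force"],s["torque"],s["gripper_width"]);M=quat(s).as_matrix();print(np.degrees(np.arctan2(M[1,2],M[0,2])),M[2])
a=cv2.resize(im[130:345,170:470],None,fx=2.6,fy=2.6,interpolation=cv2.INTER_CUBIC)
cv2.imwrite('pics/z12.png',cv2.convertScaleAbs(a,alpha=1.4))
p=capture("top");save(p,"t12.png");im=p["pixels"][:,:,::-1]
cv2.imwrite('pics/t12z.png',cv2.resize(im[190:290,185:325],None,fx=5,fy=5,interpolation=cv2.INTER_CUBIC))
E
```

```text
17.2 [580.91631103 207.64235644  76.45859755] [-0.28173856 -1.32484172 11.36691476] [-0.22999734  0.2885862  -0.12992471] 33.64134894673007
-31.46542751762318 [-9.99998520e-01  9.89181826e-04  1.40748272e-03]
```

View pics/z12.png

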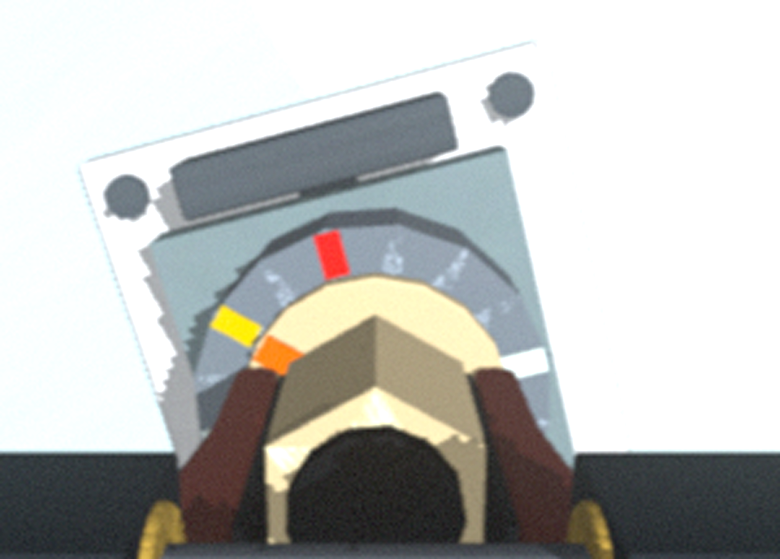

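View pics/t12z.png

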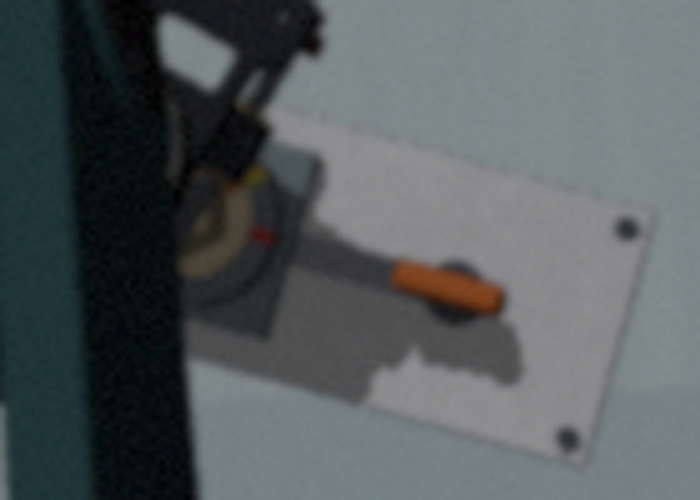

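```bash
python3 -c "
from h import *
print(job_done()); s=get_state(); print(s['clock'],s['position'],s['force'])"
```

```text
the job is handed in; nothing more can be done
None
the job is handed in; nothing more can be done
```

I turned the clamp knob clockwise to its stop and put the foot into the socket, lugs through the slots. I then pressed it fully down and twisted it about 45° clockwise. I handed the job in at about 17.3 s, with the foot still gripped and held down.

**Last checks before handing in:**
- **Clamp:** the knob bar and tongue lie along the plate axis in the top view, and I felt torque at the stop (0.33 N m).
- **Twist:** the tool yaw was −31.5°, which puts the foot 44.7° from the slots. In the wrist view the orange mark lines up with the yellow mark.
- **Pressed down:** the foot was held down with about 11 N. The tool height of 76.5 mm matches the height expected for a fully seated foot.
- **Grip:** the fingers were holding at 33.6 mm, with the squeeze set to 40 N.
- **Carriage:** it showed no visible slide.
- **Other things:** I saw none of them move in the pictures along the way, though the arm partly blocked the last top view.

No last check failed. Earlier, the first wrist estimate of the knob and socket was 4–5 mm off the top camera. A closer look brought the two within about 2 mm, and I used that.

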